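# Tip a vial rack out of its close-fitting nest and set it on the tray

## Task

The blue vial rack sits down in its close pocket in the white sampler nest with no room for fingers: press its yellow tab down so that the other end tips up and stays up by itself with your hand off. Then take the rack by its raised end and set it down gently, flat on its base and lengthwise, inside the aluminium tray. Never tip it as far as 45 degrees, and leave the glassware alone.

Things in the scene. Friction and masses are not known exactly. Their poses are not given: they have to be found in the camera images.
- nest: White fixed sampler nest, 200 (x) x 116 (y) x 82 mm high. Origin: centre of its underside, on the bench; +x points to the rack's tab end. A pocket 153 x 65 mm, centred on the origin, is sunk in from above. The walls (25 mm thick at the sides, 23 mm at the ends) reach 82 mm height from the -x end to x = 24 mm, but only 58 mm beyond, around the tab.
- pivot (a point): Where the nest's pocket floor breaks, at nest x = -4 mm, 44 mm above the bench. From the -x end to here the floor is a flat ledge at this height, ending in a straight edge across the pocket; from here to the +x end is a well with its floor 6 mm above the bench.
- rack: Loose vial rack, 150 (x) x 62 (y) x 38 mm, about 0.35 kg. Origin: centre of its underside; z up. Blue block 34 mm high from x = -75 to 25 mm, with 15 vial caps standing 4 mm above it; yellow tab at its +x end. It starts flat on the ledge in the nest's pocket, its axes along the nest's (about 1 mm play), caps level with the rim. It balances near x = -8 mm.
- tab (a point): Middle of the top of the rack's yellow tab, which is 50 mm long, 62 mm wide, 12 mm thick. A few newtons down on it pivot the rack over the ledge's edge; past about 15 degrees it falls on by itself until the tab's end rests on the well floor, at about 28 degrees, and it stays so.
- end (a point): Middle of the top edge of the rack's -x end, at rack x = -75 mm, z = 34 mm. 4 mm below the nest's rim at the start; once the rack is tipped it stands about 25 mm above the rim, and the rack's plain 62 mm wide sides can be gripped there.
- tray: Fixed aluminium tray, 242 (x) x 162 (y) x 14 mm high outside. Origin: centre of its underside, on the bench. Inside it is 230 x 150 mm, with its floor 6 mm above the origin.
- flask: Loose glass flask with a long neck, 76 mm wide and 165 mm high, standing; origin at the centre of its base. To be left alone.
- beaker: Loose glass beaker, 72 mm wide and 95 mm high, standing; origin at the centre of its base. To be left alone.
- solvent: Loose amber glass bottle with a blue cap, 76 mm wide and 150 mm high, standing; origin at the centre of its base. To be left alone.
There are look-alikes about, which are no part of the job. There is more than one size of the nest; the one meant has the size given above.

How it is judged:
On the way:
1. the rack, still in its nest, stands tipped up by more than 17 degrees with its tab end down, and the robot does not touch it (angle between rack's own z axis and vertical above 0.3 rad and z of rack in the frame of nest below 0.06 m and horizontal distance between rack and nest below 0.03 m and contact force between each of the fingers, the arm and rack below 0.05 N), for 0.3 s.
At the end, for the whole second after the job is handed in: The rack rests still inside the tray, on its base on the tray's floor (its origin 3 to 10 mm above the tray's, tilt under 3.4 degrees), its long side within 23 degrees of the tray's either way round, its centre within 45 mm along and 48 mm across of the tray's centre (x of rack in the frame of tray between -0.045 and 0.045 m and y of rack in the frame of tray between -0.048 and 0.048 m and z of rack in the frame of tray between 0.003 and 0.01 m and angle between rack's own z axis and vertical below 0.06 rad and angle between the x axis of rack and the x axis of tray, either way round below 0.4 rad and linear speed of rack below 0.02 m/s and angular speed of rack below 0.1 rad/s); the robot touches nothing.
It fails at once if the rack is tipped by 45 degrees or more (angle between rack's own z axis and vertical above 0.785 rad).
It fails at once if the rack is dropped on the tray (faster than 0.45 m/s close above it) (horizontal distance between rack and tray below 0.12 m and z of rack in the frame of tray below 0.05 m and linear speed of rack above 0.45 m/s).
It fails at once if the flask is moved by more than 30 mm or tipped (distance of flask from where it was at the start of the episode above 0.03 m or angle between flask's own z axis and vertical above 0.3 rad).
It fails at once if the beaker is moved by more than 30 mm or tipped (distance of beaker from where it was at the start of the episode above 0.03 m or angle between beaker's own z axis and vertical above 0.3 rad).
It fails at once if the solvent is moved by more than 30 mm or tipped (distance of solvent from where it was at the start of the episode above 0.03 m or angle between solvent's own z axis and vertical above 0.3 rad).
It also fails if it takes over 54 s, if anything falls off the work surface, if the arm or the gripper's body presses on something with over 40 N, if the wrist force passes 120 N, or if a joint passes its speed limit or range.

## Robot

A 6-joint arm with a two-finger parallel gripper is mounted at the origin on the work surface. World frame = base frame: x ahead of the robot, y to its left, z up, the work surface at z = 0. Lengths are in m, angles in rad, forces in N, time in s.
With the tool pointing down it reaches from about 0.35 to 0.85 m from the base axis. Payload 8.1 kg.
Tool frame: the origin (TCP) lies at the centre of the arm's flange, where the gripper is bolted on; the fingertips stand 186 mm ahead of it and the grasp point (between the pads) lies 167 mm ahead of it; z points along the fingers, y is the line along which they close (so a half turn about z gives the same grasp; the last joint's range is limited). The gripper opens to 93 mm and grips with 3 to 60 N. Pads are 15 mm wide; open, the fingers measure 128 mm over their backs; the gripper's body (75 mm by 188 mm) begins 65 mm behind the grasp point.
Start: joints at [1.143, 0.13, 1.488, -0, 1.523, -0.085], TCP at [0.202, 0.565, 0.405] pointing down, gripper open.
Joint ranges: [-2.96, 2.96], [-0.89, 2.26], [0.02, 2.5], [-1.34, 4.48], [0, 2.73], [-2.66, 2.66]. Speed limits (rad/s): [2.39, 2.39, 2.79, 3.14, 3.14, 3.14].

## Interface

Orientations are given as a rotation vector (axis times angle).
In Python, from plant import robot gives the robot as it stands.
- The arm moves only by the tool apply_moves, never from a script. Its argument "series" is a list of rows, each a list of 2 entries, a list of its own where there are three numbers: the shift along the tool's x, y, z in mm, then the turn, a rotation vector about the tool's x, y, z in rad. A call has 1 to 12 rows; each row shifts and turns the commanded pose from where the row before left it, along the tool's axes as they then stand; what a row does not reach is not made up. A row lasts 1/12 s, in which the tool goes at most 41.7 mm and 7.16 degrees, less where a joint would pass 70% of its speed; a pose out of reach is approached as far as the arm can. A call is refused whole if a number of a shift passes 41.7 or a number of a turn 0.125, either way. A call with a gripper value outside its range is refused whole. "claw" is the opening, from 0 (shut) to 1 (fully open), set as the call begins (left out, the last holds). The fingers move at their own pace and stop on an object; "newtons" is the grip in N (left out, the last holds). Time passes only in rows, so rows that do not move let the fingers close. It gives the time, the measured TCP pose, the force, the opening and the grip force at its end, in the units of the state.
- robot.read_state(): the state, without advancing time (a new reading comes with each control period).
- robot.read_camera(name): name is "scene" or "top"; returns (picture, depth): 420x560x3 uint8, blue, green, red; 420x560 float32, m along the optical axis (not along the pixel's ray), 0 where there is no reading.
- robot.calibration(name): a dict with "fx", "fy", "cx", "cy" (pixels), "extrinsics" (4x4, takes a point from world to camera coordinates). Camera axes: x right, y down, z forward; pixel columns grow to the right and rows downward; lengths in m; the calibration is good to about 2 mm. A picture is of the moment at which its call begins. calibration takes no time and is no camera call.
- robot.close_job(): hands the job in; it is judged then, once.
The state is a dict: "t": time; "q": joint angles; "dq": joint speeds; "joint_torque": joint torques, N m; "tool_pos": TCP position; "orientation": TCP orientation; "force": force on the tool from outside, world axes, zero at the start; "wrist_torque": the same for the moment, N m; "opening": finger opening in m; "gripper_force": force on a finger pad.
Only numpy, scipy, OpenCV 4.12 (cv2) and the standard library are available. Lean on these libraries where they do the work, as an engineer would, in place of code of your own. Each camera call takes 0.05 s, during which the arm holds its last target. There are 200 camera calls.

## Working session

There is one attempt and no reset: what is moved stays moved. The work goes in short steps, Python scripts to look and compute and a tool call to move; the robot and the scene stay as the last step left them, time stands still between calls to the robot, and variables do not carry over. Pictures are saved under pics/ and viewed, at most 10 in all, crops included, and the job is handed in when it is done.

Besides the shell and the picture viewer there is one more tool, called after "Call:" as name([rows], argument=value, ...), one row to a line, values as JSON. apply_moves: Moves the arm, as the interface text tells. Its arguments: {"type":"object","properties":{"series":{"type":"array"},"claw":{"type":"number"},"newtons":{"type":"number"}},"required":["series"]}

```bash
mkdir -p pics
cat > h.py <<'E'
import numpy as np, cv2
from plant import robot
from scipy.spatial.transform import Rotation as R
def grab(n):
    im,d=robot.read_camera(n); c=robot.calibration(n)
    v,u=np.mgrid[:420,:560]
    P=np.stack([(u-c['cx'])/c['fx']*d,(v-c['cy'])/c['fy']*d,d],-1)
    E=np.array(c['extrinsics']); W=(P-E[:3,3])@E[:3,:3]
    W[d==0]=np.nan
    return im,W
E
python3 - <<'E'
from h import *
a,W=grab('top');b,V=grab('scene')
cv2.imwrite('pics/top.png',a);cv2.imwrite('pics/scene.png',b)
np.savez('w.npz',W=W,V=V,a=a,b=b)
s=robot.read_state();print(s)
print(robot.calibration('top'))
E
```

```text
{'t': 0.1, 'q': array([ 1.14258329e+00,  1.31066538e-01,  1.48916676e+00, -4.84328374e-06,
        1.52300143e+00, -8.53756579e-02]), 'dq': array([ 6.47615182e-04, -1.88273209e-03, -2.92888193e-03, -1.54996226e-03,
        1.26438411e-03,  4.95195106e-05]), 'joint_torque': array([ 1.32141118e-03, -5.61344790e+01, -4.93095303e+01,  7.71257398e-02,
        2.91438424e-02, -5.63642743e-05]), 'tool_pos': array([0.20157625, 0.56490595, 0.4038055 ]), 'orientation': array([-5.35823303e-01, -3.09514147e+00,  2.49637816e-03]), 'force': array([-0.03551982, -0.12537255, -0.05895785]), 'wrist_torque': array([ 0.02181321, -0.00219617, -0.04752809]), 'gripper_force': 0.0, 'opening': 0.09273341535791867}
{'fx': 433.5775693395923, 'fy': 433.5775693395923, 'cx': 278.98666232983527, 'cy': 213.37028348357154, 'extrinsics': array([[ 9.29327273e-03, -9.99956693e-01,  4.97353108e-04,
        -1.97984140e-02],
       [-9.85801711e-01, -9.24511023e-03, -1.67658921e-01,
         5.48096587e-01],
       [ 1.67656258e-01,  1.06780853e-03, -9.85844937e-01,
         1.38666980e+00],
       [ 0.00000000e+00,  0.00000000e+00,  0.00000000e+00,
         1.00000000e+00]])}
```

View pics/top.png

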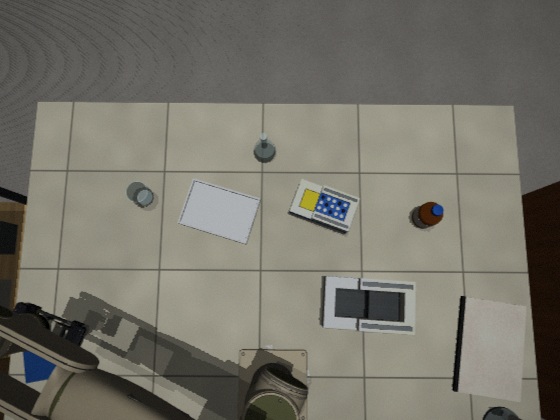

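View pics/scene.png

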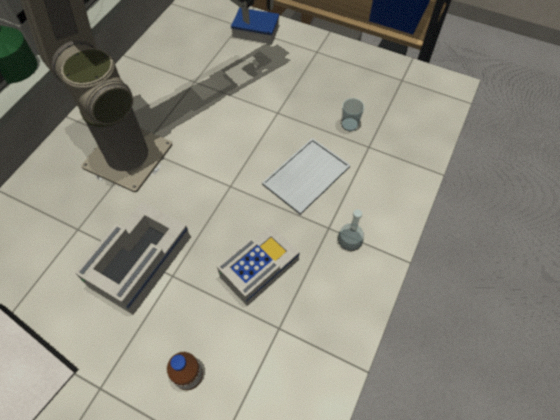

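Candidates in the top view:
- Nest: one holding the blue rack at (324,206), and a larger empty one at (369,305), which is the look-alike.
- Tray: the thin aluminium one at (220,211), and a white board at (490,348), which is the look-alike.

The beaker is at (143,196), the flask at (264,150) and the solvent at (430,213). I choose the nest at (324,206) and the tray at (220,211). I'll check them with a crop and measure.

Run:
```python
from h import *
z=np.load('w.npz');W=z['W'];V=z['V'];a=z['a']
cv2.imwrite('pics/crop.png',cv2.resize(a[165:255,165:375],None,fx=3.8,fy=3.8,interpolation=cv2.INTER_CUBIC))
allp=np.r_[W.reshape(-1,3),V.reshape(-1,3)]
def pts(M,c,r,lo,hi):
    q=M.reshape(-1,3); return q[(np.hypot(*(q[:,:2]-c).T)<r)&(q[:,2]>lo)&(q[:,2]<hi)]
def box(p):
    (c,s,an)=cv2.minAreaRect((p[:,:2]*1000).astype(np.float32)); return np.round(c,1),np.round(s,1),round(an,2)
for n,(u,v) in dict(tab=(309,201),rackc=(333,206),tray=(220,211)).items(): print(n,W[v,u])
c=W[204,322,:2]
for M,nm in((W,'top'),(V,'scene')):
    p=pts(M,c,.14,.05,.1);print(nm,len(p),'nest',box(p)); p=pts(M,c,.14,.074,.1);print(' high',box(p),np.median(p[:,2]))
    p=pts(M,W[211,220,:2],.16,.009,.03);print(' tray rim',len(p),box(p)); p=pts(M,W[211,220,:2],.16,.003,.03);print(' tray',len(p),box(p))
# colours
hsv=cv2.cvtColor(a,cv2.COLOR_BGR2HSV)
for nm,lo,hi in(('yellow',(20,120,80),(35,255,255)),('blue',(105,120,40),(130,255,255))):
    m=cv2.inRange(hsv,lo,hi)>0; m[:, :285]=0;m[:,365:]=0;m[:170]=0;m[240:]=0
    print(nm,m.sum(),np.nanmedian(W[m],0),box(W[m][~np.isnan(W[m][:,0])]))
for nm,(u,v) in dict(flask=(264,150),beaker=(143,196),solv=(434,210)).items(): print(nm,W[v,u])
for nm,(u,v) in dict(flask=(351,237),beaker=(352,112),solv=(183,368)).items(): print(nm,V[v,u])
q=np.round(R.from_rotvec(robot.read_state()['orientation']).as_matrix(),3);print(q)
```

```text
tab [ 0.58911516 -0.11336424  0.05501479]
rackc [ 0.56764828 -0.18878431  0.08371941]
tray [0.56137052 0.18608124 0.00619758]
top 2233 nest (array([ 575.4, -159.8]), array([200.2, 119.1]), 69.83)
 high (array([ 562.5, -195.3]), array([125. , 118.7]), 69.61) 0.08213349952369897
 tray rim 1327 (array([555.2, 183.2]), array([285.2, 277.7]), 83.43)
 tray 4165 (array([560.6, 186. ]), array([317.2, 315.6]), 80.21)
scene 3032 nest (array([ 574.8, -164.5]), array([203.5, 119.2]), 69.65)
 high (array([ 561.4, -199.1]), array([125.7, 118.7]), 69.94) 0.08045407541426768
 tray rim 742 (array([558.2, 176.2]), array([268.5, 165.1]), 73.32)
 tray 3065 (array([561.5, 180.9]), array([313.4, 305.2]), 9.76)
yellow 279 [ 0.59288122 -0.11338298  0.0570033 ] (array([ 593.6, -114.1]), array([48.5, 64.5]), 70.62)
blue 422 [ 0.56598287 -0.18313225  0.07921041] (array([ 563.9, -153.3]), array([177.8,  92.2]), 69.84)
flask [0.75721856 0.03713473 0.07223105]
beaker [0.61109676 0.45133776 0.00570254]
solv [ 0.54542764 -0.48981849  0.15073468]
flask [0.77758126 0.01428335 0.05956567]
beaker [0.60260136 0.47118118 0.03057921]
solv [ 0.5601571  -0.50805323  0.12890777]
[[-0.942  0.336 -0.001]
 [ 0.336  0.942 -0.001]
 [ 0.    -0.002 -1.   ]]
```

View pics/crop.png

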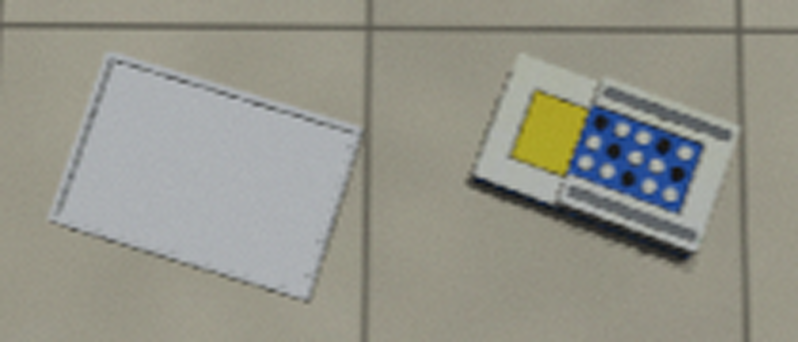

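The crop confirms the choice: a 200 x 119 mm nest with the yellow tab at its left end, and the open tray to its left. Nest centre is at about (0.575, -0.161) with +x at yaw 69.8°. Tray centre is at about (0.561, 0.185) with yaw about 73°. I'll move above the tab with the fingers closed.

Call:
apply_moves([
  [[-30,-25.5,0],[0,0,0]],
  [[-30,-25.5,0],[0,0,0]],
  [[-30,-25.5,0],[0,0,0]],
  [[-30,-25.5,0],[0,0,0]],
  [[-30,-25.5,0],[0,0,0]],
  [[-30,-25.5,0],[0,0,0]],
  [[-30,-25.5,0],[0,0,0]],
  [[-30,-25.5,0],[0,0,0]],
  [[-30,-25.5,0],[0,0,0]],
  [[-30,-25.5,0],[0,0,0]],
  [[-30,-25.5,0],[0,0,0]],
  [[-30,-25.5,0],[0,0,0]],
], claw=0)

```text
t: 1.1
tool_pos: [0.4382, 0.154, 0.4046]
orientation: [-0.536, -3.095, 0.0]
force: [-0.1, 0.7, -0.2]
opening: 0.0177
gripper_force: 0.0
```

Call:
apply_moves([
  [[-30,-25,0],[0,0,0]],
  [[-30,-25,0],[0,0,0]],
  [[-30,-25,0],[0,0,0]],
  [[-30,-25,0],[0,0,0]],
  [[-30,-25,0],[0,0,0]],
  [[-30,-25,0],[0,0,0]],
  [[-30,-25,0],[0,0,0]],
  [[-30,-25,0],[0,0,0]],
  [[0,0,0],[0,0,0.12]],
  [[0,0,0],[0,0,0.12]],
  [[0,0,0],[0,0,0.12]],
  [[0,0,0],[0,0,0.12]],
])

```text
t: 2.1
tool_pos: [0.5966, -0.1136, 0.4038]
orientation: [-1.265, -2.874, 0.0]
force: [-0.4, 0.1, 0.5]
opening: 0.0008
gripper_force: 0.0
```

Call:
apply_moves([
  [[0,0,10],[0,0,0.12]],
  [[0,0,10],[0,0,0.12]],
  [[0,0,10],[0,0,0.12]],
  [[0,0,10],[0,0,0.12]],
  [[0,0,10],[0,0,0.12]],
  [[0,0,10],[0,0,0.12]],
  [[0,0,10],[0,0,0.12]],
  [[0,0,10],[0,0,0.12]],
  [[0,0,10],[0,0,0.12]],
  [[0,0,0],[0,0,0]],
  [[0,0,0],[0,0,0]],
])

```text
t: 3.02
tool_pos: [0.5962, -0.113, 0.3137]
orientation: [-2.553, -1.828, 0.002]
force: [-0.2, -0.2, 1.5]
opening: 0.0003
gripper_force: 0.0
```

```bash
cat >> h.py <<'E'
N=np.array([.575,-.161]); YN=np.deg2rad(69.8)
T=np.array([.561,.185]); YT=np.deg2rad(73.)
def off(pos,yaw,tilt=0):
    """tool-axes shift (mm) then turn (rad), to TCP pos; tool x along yaw, z down, leaned by tilt about +y of frame"""
    s=robot.read_state(); r=R.from_rotvec(s['orientation'])
    tgt=R.from_euler('ZY',[yaw,tilt])*R.from_euler('x',np.pi)
    print('t',round(s['t'],2),'pos',np.round(s['tool_pos'],4),'F',np.round(s['force'],1),'open',round(s['opening'],4),'grip',s['gripper_force'])
    print('shift mm',np.round(r.inv().apply(np.array(pos)-s['tool_pos'])*1000,1),'turn',np.round((r.inv()*tgt).as_rotvec(),3))
def at(C,yaw,x,z,y=0): return [C[0]+x*np.cos(yaw)-y*np.sin(yaw),C[1]+x*np.sin(yaw)+y*np.cos(yaw),z]
E
python3 - <<'E'
from h import *
off(at(N,YN,.058,.186+.065),YN)
E
```

```text
t 3.02 pos [ 0.5962 -0.113   0.3137] F [-0.2 -0.2  1.5] open 0.0003 grip 0.0
shift mm [ 5.7 -3.1 62.7] turn [-0.002  0.     0.024]
```

Call:
apply_moves([
  [[6,-3,20],[0,0,0.024]],
  [[0,0,20],[0,0,0]],
  [[0,0,18],[0,0,0]],
  [[0,0,4],[0,0,0]],
  [[0,0,4],[0,0,0]],
  [[0,0,4],[0,0,0]],
  [[0,0,4],[0,0,0]],
  [[0,0,4],[0,0,0]],
  [[0,0,4],[0,0,0]],
  [[0,0,0],[0,0,0]],
])

```text
t: 3.85
tool_pos: [0.5956, -0.1065, 0.2322]
orientation: [-2.579, -1.793, 0.001]
force: [-0.7, 0.1, -0.2]
opening: 0.0005
gripper_force: 0.0
```

Call:
apply_moves([
  [[0,0,3],[0,0,0]],
  [[0,0,3],[0,0,0]],
  [[0,0,3],[0,0,0]],
  [[0,0,3],[0,0,0]],
  [[0,0,2],[0,0,0]],
  [[0,0,0],[0,0,0]],
])

```text
t: 4.35
tool_pos: [0.5955, -0.1064, 0.218]
orientation: [-2.579, -1.793, 0.001]
force: [0.2, 0.2, 0.3]
opening: 0.0008
gripper_force: 0.0
```

Call:
apply_moves([
  [[0,0,-5],[0,0,0]],
  [[0,0,-10],[0,0,0]],
  [[0,0,-20],[0,0,0]],
  [[0,0,-40],[0,0,0]],
  [[0,0,-40],[0,0,0]],
  [[0,0,-40],[0,0,0]],
  [[-35,0,-20],[0,0,0]],
  [[-35,0,0],[0,0,0]],
  [[-30,0,0],[0,0,0]],
], claw=1)

```text
t: 5.1
tool_pos: [0.561, -0.2014, 0.3986]
orientation: [2.573, 1.791, 0.005]
force: [0.2, -0.8, -0.6]
opening: 0.0552
gripper_force: 0.0
```

Run:
```python
from h import *
b,V=grab('scene'); a,W=grab('top')
cv2.imwrite('pics/s2.png',np.hstack([cv2.resize(b[190:330,170:340],None,fx=2.3,fy=2.3),cv2.resize(a[150:290,250:420],None,fx=2.3,fy=2.3)]))
# rack points in the nest frame: blue or near-pocket
q=V.reshape(-1,3)-np.r_[N,0]; c,s=np.cos(YN),np.sin(YN)
x=q[:,0]*c+q[:,1]*s;y=-q[:,0]*s+q[:,1]*c
m=(abs(y)<.022)&(abs(x)<.1)&(q[:,2]<.13)
for k in np.arange(-.09,.09,.01):
    mm=m&(abs(x-k)<.005)
    if mm.any(): print(round(k,3),mm.sum(),np.round(np.percentile(q[mm,2],[10,50,90]),3))
print(robot.read_state()['tool_pos'])
```

```text
-0.09 58 [0.078 0.082 0.085]
-0.08 38 [0.079 0.082 0.083]
-0.07 62 [0.042 0.048 0.082]
-0.06 101 [0.043 0.091 0.102]
-0.05 61 [0.102 0.105 0.109]
-0.04 48 [0.099 0.104 0.106]
-0.03 49 [0.092 0.096 0.1  ]
-0.02 20 [0.09  0.092 0.097]
-0.01 8 [0.084 0.086 0.089]
-0.0 11 [0.076 0.08  0.083]
0.01 11 [0.072 0.076 0.078]
0.02 15 [0.067 0.069 0.072]
0.03 13 [0.061 0.062 0.07 ]
0.04 1 [0.057 0.057 0.057]
0.05 27 [0.024 0.026 0.029]
0.06 26 [0.018 0.021 0.025]
0.07 63 [0.006 0.025 0.054]
0.08 26 [0.023 0.057 0.061]
[ 0.55964564 -0.20377914  0.39603804]
```

View pics/s2.png

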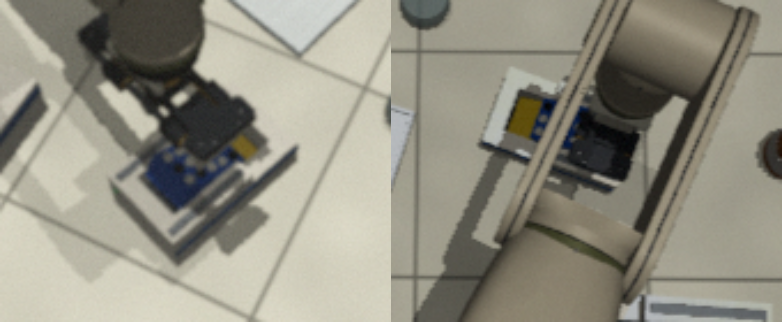

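The rack is tipped at about 28° and stays up: its raised end is at nest x ≈ -52 mm, z ≈ 107 mm, and the hand is off it. Next I compute the grasp, with the tool leaned to match the rack.

Run:
```python
from h import *
t=np.deg2rad(28)
for back in(.07,0):
    d=.186+back
    off(at(N,YN,-.047+d*np.sin(t),.088+d*np.cos(t)),YN,t)
```

```text
t 5.2 pos [ 0.5596 -0.2038  0.396 ] F [ 0.   0.8 -1. ] open 0.0639 grip 0.0
shift mm [118.8  -1.5  81.8] turn [ 0.001 -0.487 -0.008]
t 5.2 pos [ 0.5596 -0.2038  0.396 ] F [ 0.   0.8 -1. ] open 0.0639 grip 0.0
shift mm [ 86.   -1.4 143.7] turn [ 0.001 -0.487 -0.008]
```

Call:
apply_moves([
  [[40,-1.5,0],[0,0,-0.008]],
  [[40,0,0],[0,0,0]],
  [[39,0,20],[0,0,0]],
  [[0,0,30],[0,0,0]],
  [[0,0,32],[0,0,0]],
  [[0,0,0],[0,-0.122,0]],
  [[0,0,0],[0,-0.122,0]],
  [[0,0,0],[0,-0.122,0]],
  [[0,0,0],[0,-0.122,0]],
  [[0,0,0],[0,0,0]],
  [[0,0,0],[0,0,0]],
])

```text
t: 6.12
tool_pos: [0.6001, -0.0881, 0.3126]
orientation: [2.298, 1.615, -0.568]
force: [0.6, 0.2, 0.1]
opening: 0.0934
gripper_force: 0.0
```

Run:
```python
from h import *
t=np.deg2rad(28);d=.186
off(at(N,YN,-.047+d*np.sin(t),.088+d*np.cos(t)),YN,t)
b,V=grab('scene'); a,W=grab('top')
cv2.imwrite('pics/s3.png',np.hstack([cv2.resize(b[170:330,170:340],None,fx=2.3,fy=2.3),cv2.resize(a[130:290,250:420],None,fx=2.3,fy=2.3)]))
```

```text
t 6.12 pos [ 0.6001 -0.0881  0.3126] F [0.6 0.2 0.1] open 0.0934 grip 0.0
shift mm [-4.4  1.4 70.5] turn [ 0.002 -0.004  0.006]
```

View pics/s3.png

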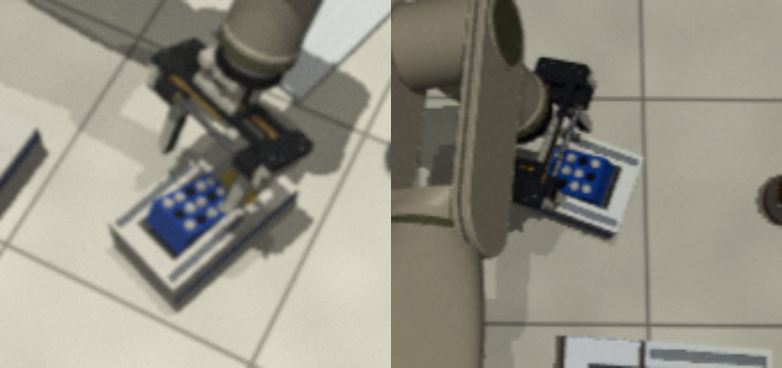

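The picture shows the leaned, open fingers straddling the rack's raised end, one finger on each side. I'll advance and grip.

Call:
apply_moves([
  [[-4.5,1.5,20],[0,0,0.006]],
  [[0,0,20],[0,0,0]],
  [[0,0,15],[0,0,0]],
  [[0,0,10],[0,0,0]],
  [[0,0,5],[0,0,0]],
  [[0,0,0],[0,0,0]],
  [[0,0,0],[0,0,0]],
])

```text
t: 6.8
tool_pos: [0.5888, -0.125, 0.2537]
orientation: [2.302, 1.602, -0.569]
force: [-0.3, 0.4, 0.2]
opening: 0.0931
gripper_force: 0.0
```

Call:
apply_moves([
  [[0,0,0],[0,0,0]],
  [[0,0,0],[0,0,0]],
  [[0,0,0],[0,0,0]],
  [[0,0,0],[0,0,0]],
  [[0,0,0],[0,0,0]],
  [[0,0,0],[0,0,0]],
  [[0,0,0],[0,0,0]],
  [[0,0,0],[0,0,0]],
  [[0,0,0],[0,0,0]],
  [[0,0,0],[0,0,0]],
], claw=0, newtons=55)

```text
t: 7.63
tool_pos: [0.5887, -0.1248, 0.2531]
orientation: [2.301, 1.603, -0.57]
force: [1.0, 0.5, 0.7]
opening: 0.0614
gripper_force: 55.0
```

Call:
apply_moves([
  [[-2.3,0,-4.4],[0,0,0]],
  [[-4.7,0,-8.8],[0,0,0]],
  [[-4.7,0,-8.8],[0,0,0]],
  [[-4.7,0,-8.8],[0,0,0]],
  [[-4.7,0,-8.8],[0,0,0]],
  [[-4.7,0,-8.8],[0,0,0]],
  [[-4.7,0,-8.8],[0,0,0]],
  [[-4.7,0,-8.8],[0,0,0]],
  [[-4.7,0,-8.8],[0,0,0]],
  [[-4.7,0,-8.8],[0,0,0]],
  [[-4.7,0,-8.8],[0,0,0]],
])

```text
t: 8.55
tool_pos: [0.5882, -0.125, 0.3588]
orientation: [2.301, 1.603, -0.57]
force: [-0.2, 0.8, -4.7]
opening: 0.0614
gripper_force: 55.0
```

```bash
cat > look.py <<'E'
from h import *
import sys
b,V=grab('scene'); s=robot.read_state()
r=R.from_rotvec(s['orientation']); g=s['tool_pos']+r.apply([0,0,.167])
hsv=cv2.cvtColor(b,cv2.COLOR_BGR2HSV)
near=np.linalg.norm(V-g,axis=-1)<.2
yl=(cv2.inRange(hsv,(18,110,60),(38,255,255))>0)&near
p=V[yl]; p=p[~np.isnan(p[:,0])]
q=r.inv().apply(p-s['tool_pos'])*1000
md=np.median(q,0); q=q[np.linalg.norm(q-md,axis=1)<45]
print('n',len(q),'tab median in tool mm',np.round(np.median(q,0),1),'fit slope dz/dx deg',np.round(np.rad2deg(np.arctan(np.polyfit(q[:,0],q[:,2],1)[0])),1))
print('g',g,s['force'],s['opening'])
u0,v0=[int(np.nanmedian(t)) for t in (np.where(near)[1],np.where(near)[0])]
u0=min(max(u0,110),450);v0=min(max(v0,90),330)
cv2.imwrite('pics/'+sys.argv[1],cv2.resize(b[v0-90:v0+90,u0-110:u0+110],None,fx=3,fy=3))
E
python3 look.py s4.png
```

```text
n 56 tab median in tool mm [-20.3  -1.8  75.4] fit slope dz/dx deg 0.9
g [ 0.56250172 -0.19884446  0.21378667] [ 0.55977604 -0.41127393 -1.97162152] 0.061385173514262995
```

View pics/s4.png

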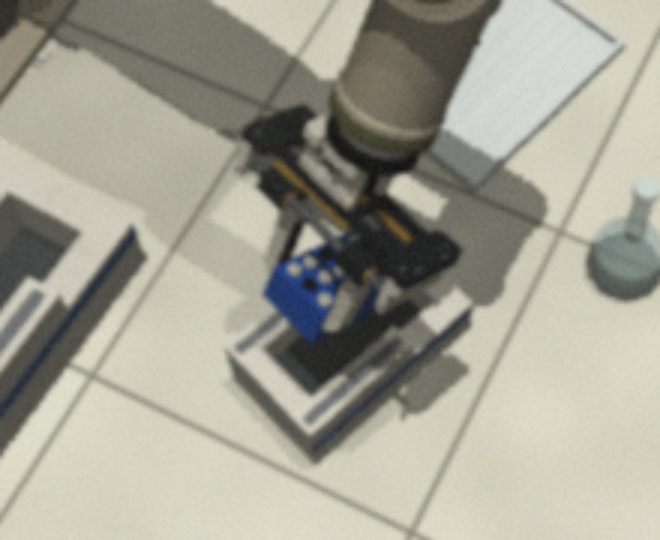

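The rack is out of the nest and held by its end. I'll check whether it has turned in the grip.

```bash
cat > ang.py <<'E'
from h import *
s=robot.read_state(); r=R.from_rotvec(s['orientation'])
for n in('scene','top'):
    b,V=grab(n); hsv=cv2.cvtColor(b,cv2.COLOR_BGR2HSV)
    q=r.inv().apply((np.nan_to_num(V,nan=9)-s['tool_pos']).reshape(-1,3)).reshape(V.shape)*1000
    m=(abs(q[...,1])<26)&(q[...,2]>130)&(q[...,2]<290)&(abs(q[...,0]-40)<120)&(V[...,2]>.02)
    for nm,lo,hi in(('blue',(100,100,30),(130,255,255)),('any',(0,0,0),(180,255,255)),('yel',(18,110,50),(38,255,255))):
        p=q[m&(cv2.inRange(hsv,lo,hi)>0)]
        print(n,nm,len(p))
        for k in np.arange(-50,150,10):
            z=p[abs(p[:,0]-k)<5,2]
            if len(z)>2: print('  x',k,len(z),np.round(np.percentile(z,[10,50,90])))
print(s['t'],np.rad2deg(np.arccos(-r.as_matrix()[2,2])))
E
python3 ang.py
```

```text
scene blue 311
  x -10 219 [171. 184. 200.]
  x 0 25 [167. 172. 174.]
  x 10 28 [170. 172. 174.]
  x 20 13 [170. 172. 174.]
  x 30 16 [170. 173. 174.]
  x 40 7 [171. 173. 174.]
scene any 460
  x -10 234 [171. 184. 201.]
  x 0 62 [167. 169. 173.]
  x 10 46 [169. 172. 174.]
  x 20 45 [168. 170. 174.]
  x 30 38 [169. 172. 174.]
  x 40 18 [169. 171. 174.]
  x 50 5 [173. 174. 175.]
  x 70 7 [169. 169. 175.]
scene yel 0
top blue 143
  x -10 104 [170. 182. 198.]
  x 0 30 [165. 169. 172.]
  x 10 4 [168. 170. 170.]
  x 20 5 [166. 168. 171.]
top any 190
  x -10 104 [170. 182. 198.]
  x 0 51 [163. 168. 171.]
  x 10 12 [163. 168. 170.]
  x 20 21 [164. 167. 171.]
top yel 0
8.6 27.951270053031415
```

No slip: the rack's top is still perpendicular to the tool, with its base at tool z ≈ 205 mm and its centre at tool x ≈ 62 mm. I'll level it.

Call:
apply_moves([
  [[0,0,0],[0,0.06,0]],
  [[0,0,0],[0,0.08,0]],
  [[0,0,0],[0,0.08,0]],
  [[0,0,0],[0,0.08,0]],
  [[0,0,0],[0,0.08,0]],
  [[0,0,0],[0,0.06,0]],
  [[0,0,0],[0,0.048,0]],
  [[0,0,0],[0,0,0]],
])

```text
t: 9.37
tool_pos: [0.5878, -0.1256, 0.3568]
orientation: [2.578, 1.795, 0.004]
force: [0.6, -0.8, -4.4]
opening: 0.0614
gripper_force: 55.0
```

Run:
```python
from h import *
off(at(T,YT,-.062,.265),YT)
```

```text
t 9.37 pos [ 0.5878 -0.1256  0.3568] F [ 0.6 -0.8 -4.4] open 0.0614 grip 54.99206006526947
shift mm [ 219.9 -129.5   92.1] turn [ 0.001 -0.002 -0.058]
```

Call:
apply_moves([
  [[12,-7,0],[0,0,0]],
  [[20,-12,0],[0,0,0]],
  [[22,-13,0],[0,0,0]],
  [[22,-13,0],[0,0,0]],
  [[22,-13,0],[0,0,0]],
  [[22,-13,0],[0,0,0]],
  [[22,-13,0],[0,0,0]],
  [[22,-13,0],[0,0,0]],
  [[22,-13,0],[0,0,0]],
  [[20,-12,0],[0,0,0]],
  [[14,-7.5,0],[0,0,0]],
  [[0,0,0],[0,0,-0.058]],
])

```text
t: 10.37
tool_pos: [0.5416, 0.1299, 0.3568]
orientation: [2.52, 1.872, 0.0]
force: [0.0, -0.2, -4.8]
opening: 0.0615
gripper_force: 55.0
```

Call:
apply_moves([
  [[0,0,8],[0,0,0]],
  [[0,0,16],[0,0,0]],
  [[0,0,16],[0,0,0]],
  [[0,0,16],[0,0,0]],
  [[0,0,16],[0,0,0]],
  [[0,0,12],[0,0,0]],
  [[0,0,6],[0,0,0]],
  [[0,0,0],[0,0,0]],
  [[0,0,0],[0,0,0]],
])

```text
t: 11.12
tool_pos: [0.5431, 0.1261, 0.2673]
orientation: [2.523, 1.868, 0.001]
force: [-0.6, 0.7, -3.3]
opening: 0.0615
gripper_force: 55.0
```

```bash
python3 - <<'E'
from h import *
off(at(T,YT,-.062,.213),YT)
a,W=grab('top');b,V=grab('scene')
cv2.imwrite('pics/s5.png',np.hstack([cv2.resize(b[90:250,220:390],None,fx=2.3,fy=2.3),cv2.resize(a[130:290,150:320],None,fx=2.3,fy=2.3)]))
E
python3 ang.py
```

```text
t 11.12 pos [0.5431 0.1261 0.2673] F [-0.6  0.7 -3.3] open 0.0615 grip 54.99222815036774
shift mm [-0.4 -0.2 54.3] turn [0.003 0.001 0.001]
scene blue 133
  x -10 104 [170. 181. 197.]
  x 0 11 [168. 172. 174.]
  x 10 10 [170. 173. 174.]
  x 30 6 [169. 171. 175.]
scene any 332
  x -10 124 [170. 181. 202.]
  x 0 42 [167. 170. 173.]
  x 10 15 [169. 173. 175.]
  x 30 11 [170. 171. 174.]
  x 50 8 [168. 173. 175.]
  x 60 14 [169. 171. 175.]
  x 70 7 [168. 171. 175.]
  x 110 21 [194. 196. 199.]
  x 120 40 [194. 197. 200.]
  x 130 35 [196. 198. 200.]
  x 140 12 [197. 200. 201.]
scene yel 108
  x 110 21 [194. 196. 199.]
  x 120 40 [194. 197. 200.]
  x 130 35 [196. 198. 200.]
  x 140 12 [197. 200. 201.]
top blue 20
  x 70 8 [166. 170. 175.]
  x 80 6 [169. 173. 175.]
  x 90 5 [169. 171. 173.]
top any 50
  x 70 10 [167. 170. 175.]
  x 80 17 [169. 172. 175.]
  x 90 9 [169. 173. 174.]
  x 100 12 [193. 194. 197.]
top yel 12
  x 100 12 [193. 194. 197.]
11.2167 0.2604295966323678
```

View pics/s5.png

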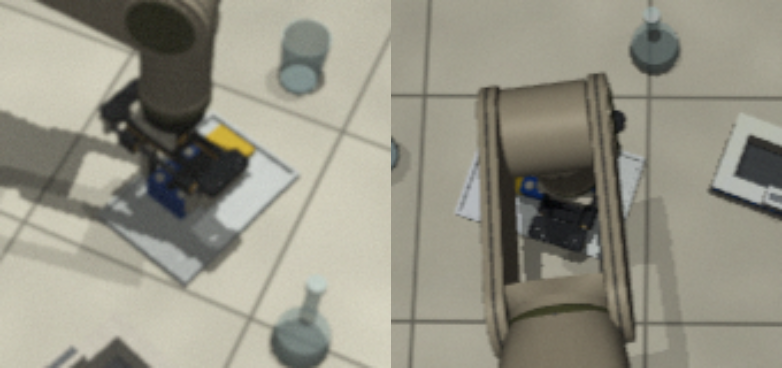

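The rack is level over the tray, clear of the flask and the beaker, with its tab end about 2° low. I'll lower it gently.

Call:
apply_moves([
  [[0,0,5],[0,0,0]],
  [[0,0,8],[0,0,0]],
  [[0,0,8],[0,0,0]],
  [[0,0,8],[0,0,0]],
  [[0,0,6],[0,0,0]],
  [[0,0,5],[0,0,0]],
  [[0,0,4],[0,0,0]],
  [[0,0,2],[0,0,0]],
  [[0,0,1],[0,0,0]],
  [[0,0,1],[0,0,0]],
  [[0,0,1],[0,0,0]],
  [[0,0,0],[0,0,0]],
])

```text
t: 12.32
tool_pos: [0.5434, 0.1262, 0.2185]
orientation: [2.522, 1.869, 0.003]
force: [-0.8, 0.4, -4.0]
opening: 0.0614
gripper_force: 55.0
```

Call:
apply_moves([
  [[0,0,1],[0,0,0]],
  [[0,0,1],[0,0,0]],
  [[0,0,0],[0,0,0]],
  [[0,0,0],[0,0,0]],
])

```text
t: 12.65
tool_pos: [0.5432, 0.1261, 0.2163]
orientation: [2.522, 1.869, 0.002]
force: [-0.1, -0.4, -4.1]
opening: 0.061
gripper_force: 55.0
```

Call:
apply_moves([
  [[0,0,1],[0,0,0]],
  [[0,0,1],[0,0,0]],
  [[0,0,0],[0,0,0]],
  [[0,0,0],[0,0,0]],
])

```text
t: 12.98
tool_pos: [0.5433, 0.1261, 0.2143]
orientation: [2.522, 1.869, 0.002]
force: [0.8, 0.5, -3.9]
opening: 0.0615
gripper_force: 55.0
```

Call:
apply_moves([
  [[0,0,1],[0,0,0]],
  [[0,0,1],[0,0,0]],
  [[0,0,0],[0,0,0]],
  [[0,0,0],[0,0,0]],
])

```text
t: 13.32
tool_pos: [0.5434, 0.126, 0.2126]
orientation: [2.522, 1.869, 0.003]
force: [-0.6, -2.6, -1.8]
opening: 0.0615
gripper_force: 55.0
```

The force drop shows contact starting. I'll go down a touch more, then ease the grip and open.

Call:
apply_moves([
  [[0,0,1],[0,0,0]],
  [[0,0,0.5],[0,0,0]],
  [[0,0,0],[0,0,0]],
  [[0,0,0],[0,0,0]],
], newtons=15)

```text
t: 13.65
tool_pos: [0.5435, 0.1261, 0.2117]
orientation: [2.522, 1.869, 0.003]
force: [-2.9, -1.3, 4.8]
opening: 0.0614
gripper_force: 15.0
```

Call:
apply_moves([
  [[0,0,0],[0,0,0]],
  [[0,0,0],[0,0,0]],
  [[0,0,0],[0,0,0]],
  [[0,0,0],[0,0,0]],
  [[0,0,0],[0,0,0]],
  [[0,0,0],[0,0,0]],
  [[0,0,0],[0,0,0]],
  [[0,0,0],[0,0,0]],
  [[0,0,0],[0,0,0]],
  [[0,0,0],[0,0,0]],
], claw=1)

```text
t: 14.48
tool_pos: [0.5433, 0.1261, 0.2109]
orientation: [2.522, 1.869, 0.002]
force: [-0.3, -0.1, -0.1]
opening: 0.0928
gripper_force: 0.0
```

Call:
apply_moves([
  [[0,0,-10],[0,0,0]],
  [[0,0,-20],[0,0,0]],
  [[0,0,-30],[0,0,0]],
  [[0,0,-30],[0,0,0]],
  [[0,0,-30],[0,0,0]],
  [[-40,0,0],[0,0,0]],
  [[-40,0,0],[0,0,0]],
  [[-40,0,0],[0,0,0]],
  [[-40,0,0],[0,0,0]],
  [[-40,0,0],[0,0,0]],
  [[0,0,0],[0,0,0]],
  [[0,0,0],[0,0,0]],
])

```text
t: 15.48
tool_pos: [0.4843, -0.0669, 0.3319]
orientation: [2.526, 1.863, 0.004]
force: [-0.0, 0.1, 0.4]
opening: 0.0929
gripper_force: 0.0
```

Run:
```python
from h import *
b,V=grab('scene');a,W=grab('top')
hsv=cv2.cvtColor(b,cv2.COLOR_BGR2HSV)
m=((cv2.inRange(hsv,(100,100,30),(130,255,255))|cv2.inRange(hsv,(18,110,50),(38,255,255)))>0)&(np.hypot(V[...,0]-T[0],V[...,1]-T[1])<.15)
p=V[m];print(len(p),cv2.minAreaRect((p[:,:2]*1000).astype(np.float32)))
y=(cv2.inRange(hsv,(18,110,50),(38,255,255))>0)&m
print('tab z',np.median(V[y],0)); bl=V[m&~y]; print('blue top z',np.percentile(bl[:,2],[50,90]))
t=bl[bl[:,2]>.033];A=np.c_[t[:,:2],np.ones(len(t))];print('slope',np.linalg.lstsq(A,t[:,2],rcond=None)[0])
s=robot.read_state();print(s['t'],s['tool_pos'],s['force'])
cv2.imwrite('pics/s6.png',np.hstack([cv2.resize(b[90:250,220:390],None,fx=2.3,fy=2.3),cv2.resize(a[130:290,150:320],None,fx=2.3,fy=2.3)]))
```

```text
622 ((562.8256225585938, 184.5297088623047), (152.56272888183594, 64.06578063964844), 73.06462860107422)
tab z [0.58289714 0.23741395 0.01669054]
blue top z [0.03843523 0.04304412]
slope [-0.01134757  0.01491181  0.04366566]
15.5833 [ 0.48494624 -0.0647792   0.33156789] [-0.2073051  -0.02835983  0.36293377]
```

View pics/s6.png

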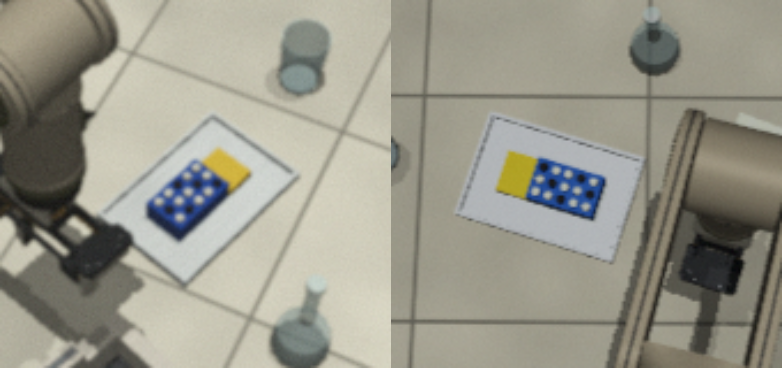

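The rack lies flat, centred and aligned in the tray, with the hand clear and the glassware untouched. I'm handing the job in.

```bash
python3 -c "
from plant import robot
print(robot.close_job())"
```

```text
the job is handed in; nothing more can be done
None
```

The rack was tipped up by its tab, lifted by its raised end and set down flat, centred and lengthwise in the aluminium tray; the job was handed in at about 16 s, no verdict was returned, and the glassware was not touched.

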